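Pack the cask chocks head to tail in the tilted tray

ROBOT

A 6-joint arm with a two-finger parallel gripper is mounted at the origin on the work surface. World frame = base frame: x ahead of the robot, y to its left, z up, the work surface at z = 0. Lengths are in m, angles in rad, forces in N, time in s.
With the tool pointing down it reaches from about 0.25 to 0.725 m from the base axis. Payload 9.7 kg.
Tool frame: the origin (TCP) lies at the very end of the fingers, on their centre line; the grasp point (between the pads) lies 19 mm behind it; z points along the fingers, x is the direction in which the jaws open and shut, and the axes are right-handed (so a half turn about z gives the same grasp; the last joint's range is limited). The gripper opens to 85 mm and grips with 20 to 120 N. Pads are 22 mm wide; open, the fingers measure 114 mm over their backs; the gripper's body (76 mm by 85 mm) begins 54 mm behind the grasp point. The pads swing forward as they close: fully open they stand 13 mm farther back than shut.
Start: joints at [-1.343, 0.087, 0.176, 1.66, 0, 1.571], TCP at [0.124, -0.536, 0.231] pointing down, gripper open.
Joint ranges: [-3.13, 3.13], [-0.85, 1.81], [-1.15, 1.24], [-2.2, 2.28], [-1.44, 1.52], [-3.14, 3.14]. Speed limits (rad/s): [2.22, 2.22, 2.57, 3.14, 3.14, 3.14].

INTERFACE

Orientations are given as a rotation vector (axis times angle).
In Python, from station import arm, viewer gives the robot as it stands.
- The arm moves only by the tool arm_command, never from a script. Its argument "commands" is a list of rows, each a list of 3 entries, a list of its own where there are three numbers: the opening, from -1 (shut) to 1 (fully open), so that 0 is half open, then the shift along the tool's x, y, z in cm, then the turn, a rotation vector about the tool's x, y, z in rad. A call has 1 to 5 rows; each row is the pose to reach, as a shift and turn from the pose measured when the call began, along the tool's axes at that moment; what a row does not reach only later rows make up. A row lasts 1/8 s, in which the tool goes at most 62.5 mm and 10.7 degrees, less where a joint would pass 70% of its speed; a pose out of reach is approached as far as the arm can. A call with a gripper value outside its range is refused whole. The fingers move at their own pace and stop on an object; "newtons" is the grip in N (left out, the last holds). Time passes only in rows, so rows that repeat a pose let the fingers close. It gives the time, the measured TCP pose, the force and the opening at its end, in the units of the state.
- arm.observe(): the state, without advancing time (a new reading comes with each control period).
- viewer.get_image(name): name is "side" or "top" or "wrist"; returns the picture (480x640x3 uint8, blue, green, red); there is no depth.
- viewer.calibration(name): a dict with "camera_matrix" (3x3 intrinsics, pixels), "k1" (the pictures are not rectified: a ray, as slopes to the right and down, at radius r is drawn at 1 + k1 r^2 times it, then the intrinsics apply), "eye" and "rotation" of the camera in the world. Camera axes: x right, y down, z forward; pixel columns grow to the right and rows downward; lengths in m; the calibration is good to about 2 mm. A picture is of the moment at which its call begins: read the wrist's pose just before it. calibration takes no time and is no camera call; for the wrist camera it gives the pose at the moment of the call.
- arm.job_done(): hands the job in, once; it reports no verdict.
The state is a dict: "time": time; "joints": joint angles; "dq": joint speeds; "joint_torque": joint torques, N m; "position": TCP position; "ee_rot": TCP orientation; "ft_force": force on the tool from outside, world axes, zero at the start; "wrist_torque": the same for the moment, N m; "width": finger opening in m.
Only numpy, scipy, OpenCV 4.12 (cv2) and the standard library are available. Lean on these libraries where they do the work, as an engineer would, in place of code of your own. Each camera call takes 0.05 s, during which the arm holds its last target. There are 200 camera calls.

TASK

Pack the three loose orange chocks into the tilted blue-walled tray beside the one already there, alternately head to tail, so that all four lie flat on the tray's floor inside its walls, ribs up. Work gently, feeling for the fit rather than forcing it; let go of them all, and leave the tape roll, the small jar and the green bottle where they are.

Things in the scene. Friction and masses are not known exactly. Their poses are not given: they have to be found in the camera images.
- bed: plywood bed of the tray, fixed, tilted 28 deg (0.49 rad). Origin: centre of its top face, 60 mm above the table. +x up the slope (to the left), +y along its length (to the robot), +z square to it. Blue frame on it: inside 115.5 mm (x) by 138 (y), walls 5 thick, 22 high, clamped off-centre by up to 12 either way in x (unreported: feel for its walls). Four packed chocks measure 112 x 130. Friction varies
- chock_first_grip (a point): middle of the rib of a chock just like chock_a, already lying flat in the tray, head to the bed's +y, square side facing the frame's low wall but up to 26 mm short of it; it slides when pushed
- chock_a_grip (a point): orange chock on the table, a 35 tall wedge in plan: 130 long, head 44 wide, tail 12, one long side square, one slanting; bottom edges bevelled 2. Black rib on top 16 wide, 32 long, 34 tall, parallel to the square side. Point: rib middle, 52 above the underside, 38 from the head end, 17 from the square side. +y to the head, -x to the square side, +z up. About 0.2 kg; heads either way
- chock_b_grip (a point): middle of the rib of another loose chock on the table, just like chock_a (same sizes, point and axes); lies flat, rib up, heading either way
- chock_c_grip (a point): middle of the rib of another loose chock on the table, just like chock_a (same sizes, point and axes); lies flat, rib up, heading either way
- tape: roll of clear tape, 96 across, 48 tall, loose bystander; origin at the centre of its underside
- jar: amber jar, 60 across, 75 tall, loose bystander; origin at the centre of its underside
- cordial: green glass bottle, 68 across, 220 tall, loose bystander; origin at the centre of its underside
Things that resemble listed ones, but are neither listed nor needed, are in the scene too. Leave any yellow look-alike of the part that bears chock_a_grip alone.

How it is judged:
By the outcome, as a careful person would: the job done as asked, in the order asked, and still so for the second after the job is handed in, with the robot touching nothing.
It also fails if it takes over 72 s, if anything falls off the work surface, if the arm or the gripper's body presses on something with over 40 N, if the wrist force passes 120 N, or if a joint passes its speed limit or range.

## Working session

There is one attempt and no reset: what is moved stays moved. The work goes in short steps, Python scripts to look and compute and a tool call to move; the robot and the scene stay as the last step left them, time stands still between calls to the robot, and variables do not carry over. Pictures are saved under pics/ and viewed, about 8 in all and at most 12, crops included, and the job is handed in when it is done.

Besides the shell and the picture viewer there is one more tool, called after ">>>" as a command line: name --argument value ..., lists and objects as JSON in quotes. arm_command: Moves the arm, as the interface text tells. Its arguments: {"type":"object","properties":{"commands":{"type":"array","items":{"type":"array"}},"newtons":{"type":"number"}},"required":["commands"]}

```bash
ls; mkdir -p pics; python3 - <<'E'
from station import arm, viewer
import cv2
print(arm.observe())
for n in("top","side"):
    im=viewer.get_image(n); cv2.imwrite(f"pics/{n}0.png",im)
    print(n,viewer.calibration(n))
E
```

```text
pics
{'time': 0.0, 'joints': array([-1.34298519e+00,  8.74548102e-02,  1.75110594e-01,  1.65979283e+00,
       -1.12130654e-05,  1.57078333e+00]), 'dq': array([-0.00154181, -0.00145119, -0.00141962,  0.00020697, -0.00038267,
       -0.00053003]), 'joint_torque': array([-1.20888686e-03, -5.20382452e+01,  4.64809656e+01,  1.58499100e-02,
       -2.31670047e-04, -1.49724201e-05]), 'position': array([ 0.12415903, -0.5355617 ,  0.23057388]), 'ee_rot': array([-2.45889995e+00,  1.95402851e+00,  1.65929184e-03]), 'ft_force': array([-0.07342328,  0.5487601 ,  0.50897581]), 'wrist_torque': array([ 0.02378587,  0.06145483, -0.01820732]), 'width': 0.08536532166425409}
top {'camera_matrix': array([[519.2689923 ,   0.        , 314.89792929],
       [  0.        , 519.2689923 , 245.45309832],
       [  0.        ,   0.        ,   1.        ]]), 'k1': -0.05073949971845341, 'eye': array([0.27327322, 0.09021194, 1.19948703]), 'rotation': array([-2.06518498,  2.14946018, -0.24761308])}
side {'camera_matrix': array([[461.14029528,   0.        , 312.86123256],
       [  0.        , 461.14029528, 244.85127186],
       [  0.        ,   0.        ,   1.        ]]), 'k1': 0.033464131108518445, 'eye': array([ 0.41838986, -0.75286616,  0.77255967]), 'rotation': array([-2.26877353,  0.13656521, -0.05301704])}
```

View pics/top0.png

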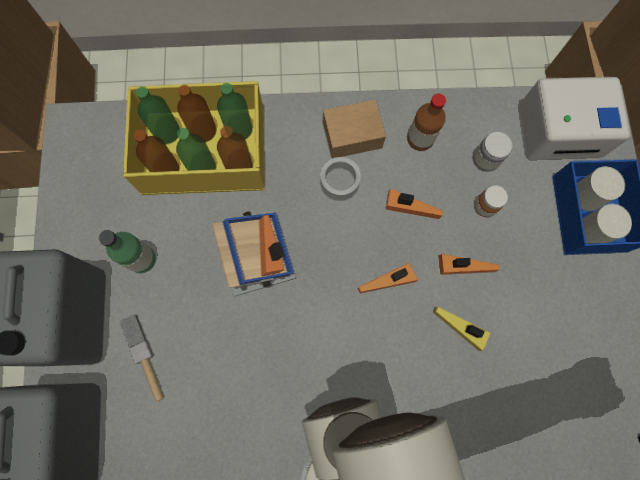

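View pics/side0.png

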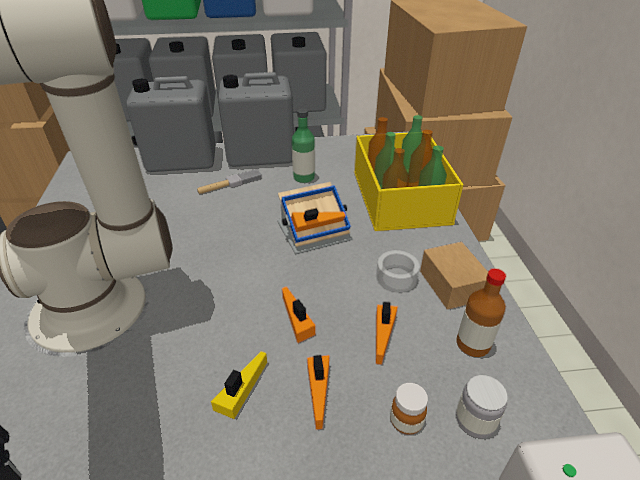

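The top view shows the tray at (258,248) with the first chock in it at (272,246). Candidates for loose chocks are orange at (414,204), (389,280) and (470,264). The yellow look-alike at (462,328) is to be left alone. The tape is at (341,177), the small jar at (491,201) and the green bottle at (130,250). Next I'll crop in closer.

```bash
python3 - <<'E'
import cv2, numpy as np
im=cv2.imread("pics/top0.png")
a=cv2.resize(im[200:300,205:305],None,fx=4,fy=4,interpolation=cv2.INTER_CUBIC)
b=cv2.resize(im[182:302,352:507],None,fx=5,fy=5,interpolation=cv2.INTER_CUBIC)
cv2.imwrite("pics/cropA.png",cv2.resize(im[200:300,205:305],None,fx=6,fy=6,interpolation=cv2.INTER_CUBIC))
cv2.imwrite("pics/cropB.png",b)
E
```

```text
(no output)
```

View pics/cropA.png

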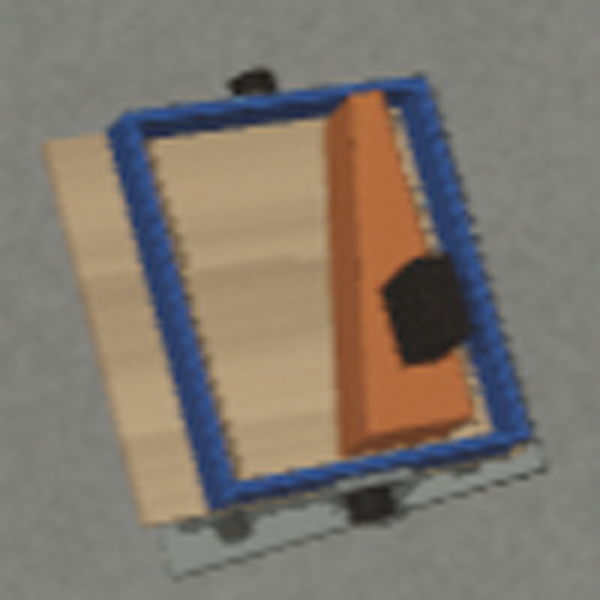

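View pics/cropB.png

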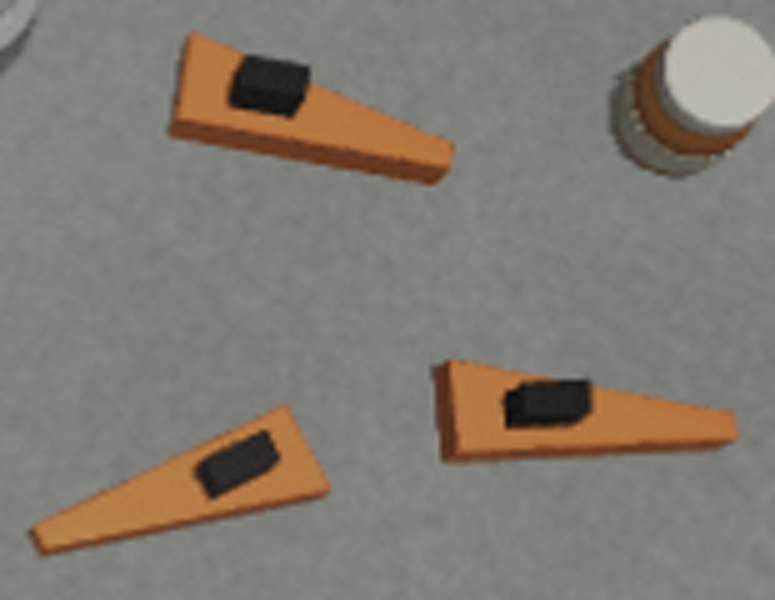

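The crops confirm three orange chocks. One is at (405,200) with its head left, one at (400,275) with its head right, one at (460,263) with its head left, and the rib is parallel to the square side on each. In the tray, the first chock's head faces the robot and it sits short of the right (low) wall. I'll fit the poses next.

```bash
cat > h.py <<'E'
import numpy as np, cv2, os
from scipy.optimize import least_squares
from scipy.spatial.transform import Rotation as R
def proj(cal,P):
    Q=(np.atleast_2d(P)-cal["eye"])@R.from_rotvec(cal["rotation"]).as_matrix()
    s=Q[:,:2]/Q[:,2:]; s=s*(1+cal["k1"]*(s**2).sum(1,keepdims=True))
    K=cal["camera_matrix"]; return s*[K[0,0],K[1,1]]+K[:2,2]
# chock-top corners in grip-point frame (mm->m): head-sq, head-sl, tail-sq, tail-sl
CH=np.array([[-17,38,-17],[27,38,-17],[-17,-92,-17],[-5,-92,-17]])/1e3
def Rz(a): return R.from_euler('z',a).as_matrix()
def fitchock(cal,px,z=.052,guess=(.4,0,0)):
    f=lambda p:(proj(cal,CH@Rz(p[2]).T+[p[0],p[1],z])-px).ravel()
    r=least_squares(f,guess); return r.x,np.abs(r.fun).max()
T=np.radians(28)
def bedR(yaw): # yaw 0: bed x=world +y (up), y=world -x
    x=np.array([0,np.cos(T),np.sin(T)]);y=np.array([-1.,0,0]);M=np.c_[x,y,np.cross(x,y)]
    return Rz(yaw)@M
FR=np.array([[sx*62.75,sy*74,22] for sx,sy in((1,-1),(-1,-1),(-1,1),(1,1))])/1e3 # TL TR BR BL in top image
def fitframe(cal,px,off=0.,guess=(.35,.2,0)):
    f=lambda p:(proj(cal,(FR+[off,0,0])@bedR(p[2]).T+[p[0],p[1],.06])-px).ravel()
    r=least_squares(f,guess); return r.x,np.abs(r.fun).max(),r.fun
def toolmove(st,pos,Rt):
    R0=R.from_rotvec(st["ee_rot"]).as_matrix(); 
    return (R0.T@(np.array(pos)-st["position"])*100).round(2),R.from_matrix(R0.T@Rt).as_rotvec().round(3)
E
cat > s1.py <<'E'
from h import *; from station import arm,viewer
c=viewer.calibration("top")
o=np.array([352,182]);g=lambda L:np.array(L)/5+o
for n,L,gu in(("P",[(172,124),(193,33),(436,168),(452,145)],(.4,0,0)),("Q",[(287,405),(328,490),(30,530),(45,553)],(.3,0,3.1)),("R",[(458,457),(450,360),(735,440),(735,412)],(.3,-.1,0))):
    print(n,*fitchock(c,g(L),guess=gu))
L=np.array([(112,122),(425,75),(530,440),(212,508)])/6+[205,200]
for off in(-.012,0,.012): print(off,fitframe(c,L,off))
p,_,_=fitframe(c,L,0.)
px=np.array([(474,410),(368,432),(385,92),(352,97)])/6+[205,200]
def f(q): return (proj(c,(CH@Rz(q[2]).T+[q[0],q[1],.052])@bedR(p[2]).T+[p[0],p[1],.06])-px).ravel()
r=least_squares(f,[-.03,.027,0]);print("first in bed (off=0)",r.x,r.fun.round(1))
s=arm.observe();print(R.from_rotvec(s["ee_rot"]).as_matrix().round(3)); cw=viewer.calibration("wrist");print(cw["eye"],R.from_rotvec(cw["rotation"]).as_matrix().round(3),cw["camera_matrix"][0,0])
E
python3 s1.py
```

```text
P [ 0.6337981  -0.13972535 -0.22620937] 1.9282159354089004
Q [ 0.45715506 -0.11267698  3.55611559] 0.5525267280264075
R [ 0.47922012 -0.25632634  0.01649072] 0.5265989035935377
-0.012 (array([0.52462631, 0.21805263, 0.25141445]), np.float64(1.2654607804085742), array([ 0.52497534, -0.57242888, -1.1168499 ,  0.89011982, -0.78812623,
        0.54877719,  1.26546078, -0.73629751]))
0 (array([0.52600245, 0.2072331 , 0.25164259]), np.float64(1.1929314397652604), array([ 0.35085345, -0.71686696, -1.04095114,  0.7125392 , -0.60745788,
        0.66156512,  1.19293144, -0.552988  ]))
0.012 (array([0.52738349, 0.19641464, 0.25187301]), np.float64(1.1197882503729204), array([ 0.17494591, -0.86280608, -0.96435306,  0.53311755, -0.42488663,
        0.77530002,  1.11978825, -0.36781956]))
first in bed (off=0) [-0.02175721  0.02419737 -0.00918548] [ 0.2  0.9 -0.   0.4 -0.4 -0.6  0.3 -0.8]
[[ 0.226 -0.974 -0.   ]
 [-0.974 -0.226  0.001]
 [-0.001 -0.    -1.   ]]
[ 0.20482925 -0.51717712  0.37511006] [[ 0.224 -0.923 -0.313]
 [-0.974 -0.213 -0.07 ]
 [-0.002  0.32  -0.947]] 394.4074740850589
```

>>> arm_command --commands '[[1,[-2.5,-5.3,-0.3],[0,0,0]],[1,[-5,-10.6,-0.6],[0,0,0]],[1,[-7.6,-15.9,-0.9],[0,0,0]],[1,[-10.1,-21.2,-1.2],[0,0,0]],[1,[-12.7,-26.3,-1.5],[0,0,0]]]'

```text
time: 0.72
position: [0.3529, -0.351, 0.2456]
ee_rot: [-2.459, 1.954, 0.002]
ft_force: [0.3, -1.0, -0.0]
width: 0.0855
```

>>> arm_command --commands '[[1,[-3.5,-7,-0.3],[0,0,0]],[1,[-7,-14,-0.6],[0,0,0]],[1,[-10,-21,-0.9],[0,0,0]],[1,[-12.7,-26.3,-1.2],[0,0,0]],[1,[-12.7,-26.3,-1.5],[0,0,0]]]'

```text
time: 1.35
position: [0.582, -0.1658, 0.26]
ee_rot: [-2.461, 1.953, 0.004]
ft_force: [-0.1, -1.0, 0.8]
width: 0.0854
```

```bash
cat > look.py <<'E'
import sys,pickle; from h import *; from station import arm,viewer
n=sys.argv[1]; s=arm.observe(); c=viewer.calibration("wrist"); im=viewer.get_image("wrist")
cv2.imwrite(f"pics/{n}.png",im); pickle.dump((s,c),open(f"{n}.pkl","wb")); print(s["time"],s["position"],s["ee_rot"])
E
python3 look.py w1
```

```text
1.35 [ 0.58199365 -0.16580877  0.2599599 ] [-2.4606242   1.95253383  0.00361219]
```

View pics/w1.png

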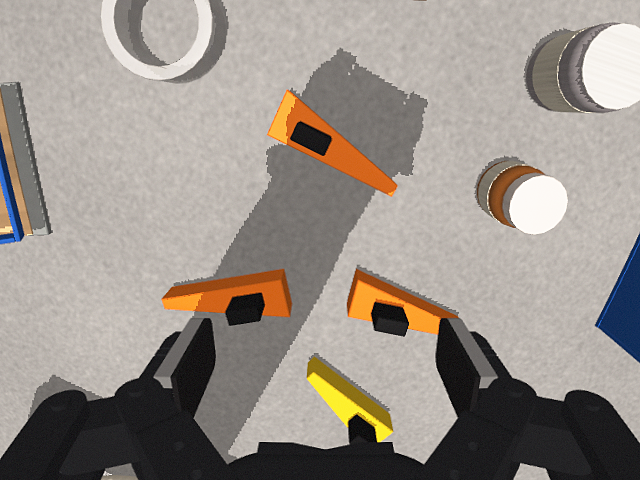

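The wrist view shows the three orange chocks at (330,145), (230,295) and (400,300), with yellow at (350,400). I'll enlarge it to get corner pixels.

```bash
python3 - <<'E'
import cv2,numpy as np
im=cv2.imread("pics/w1.png"); r=lambda a:cv2.resize(a,None,fx=4,fy=4,interpolation=cv2.INTER_CUBIC)
out=np.zeros((600,800,3),np.uint8)
p=r(im[85:200,260:402]);out[:p.shape[0],:p.shape[1]]=cv2.resize(p,(p.shape[1],p.shape[0]))
out=np.zeros((600,800,3),np.uint8)
def put(a,f,x,y):
    a=cv2.resize(a,None,fx=f,fy=f,interpolation=cv2.INTER_CUBIC);out[y:y+a.shape[0],x:x+a.shape[1]]=a
put(im[85:199,262:402],2.8,0,0)     # P
put(im[260:330,158:298],2.8,400,0)  # Q
put(im[260:340,340:465],2.8,0,330)  # R
cv2.imwrite("pics/w1c.png",out)
E
```

```text
(no output)
```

View pics/w1c.png

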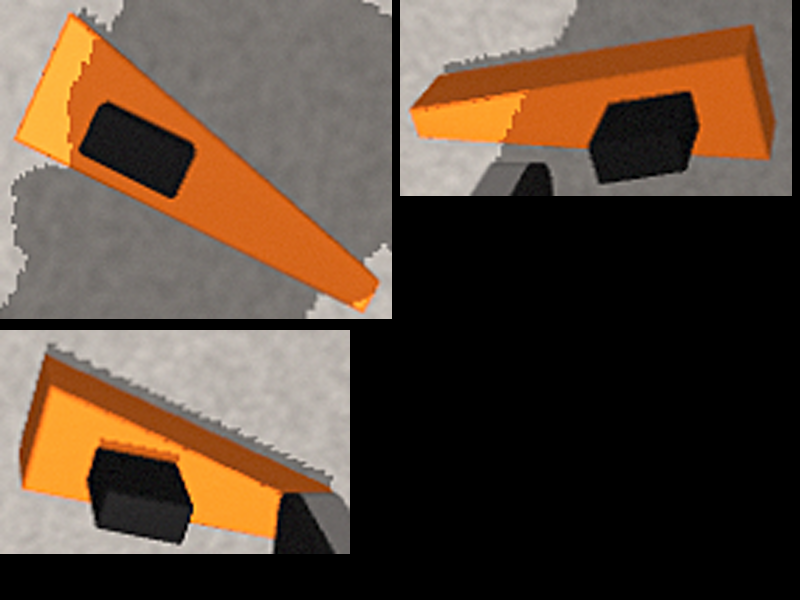

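```bash
cat > s2.py <<'E'
from h import *; import pickle; from station import viewer
s,c=pickle.load(open("w1.pkl","rb")); ct=viewer.calibration("top")
P=np.array([(15,139),(72,14),(362,312),(379,284)])/2.8+[262,85]
Q=np.array([(348,56),(370,158),(10,108),(16,137)])/2.8+[158,260]
RR=(np.array([(22,487),(50,386)])-[0,330])/2.8+[340,260]
o=np.array([352,182])
tp=dict(P=[(172,124),(193,33),(436,168),(452,145)],Q=[(287,405),(328,490),(30,530),(45,553)],R=[(458,457),(450,360),(735,440),(735,412)])
for n,px,g in(("P",P,(.63,-.14,-.2)),("Q",Q,(.45,-.11,3.5)),("R",RR,(.48,-.25,0))):
    k=len(px)
    f=lambda p:(proj(c,CH[:k]@Rz(p[2]).T+[p[0],p[1],.052])-px).ravel()
    r=least_squares(f,g) ; print(n,r.x.round(4),r.fun.round(1))
    f2=lambda p:np.r_[f(p),.5*(proj(ct,CH@Rz(p[2]).T+[p[0],p[1],.052])-(np.array(tp[n])/5+o)).ravel()]
    r=least_squares(f2,g) ; print(" joint",r.x.round(4),r.fun.round(1))
E
python3 s2.py
```

```text
P [ 0.6367 -0.1407 -0.2343] [-0.3  0.2 -0.3 -0.7  0.3  0.9  0.4 -0.3]
 joint [ 0.6366 -0.1406 -0.2341] [-0.4  0.3 -0.4 -0.6  0.2  0.9  0.3 -0.2  0.1 -1.  -0.5 -0.6  1.1 -0.2
 -0.2 -0.3]
Q [ 0.4601 -0.1117  3.5432] [-1.1 -0.3 -0.2  0.6  0.  -0.   1.3 -0.4]
 joint [ 0.4599 -0.1118  3.544 ] [-1.1 -0.1 -0.2  0.8  0.   0.2  1.4 -0.2 -0.4 -0.5 -0.1 -0.4 -0.1 -0.9
 -0.4 -0.8]
R [ 0.4819 -0.2547  0.0081] [-0.1  0.5  0.1 -0.5]
 joint [ 4.814e-01 -2.549e-01  4.000e-04] [-0.1  0.7  0.4 -0.2 -0.4 -0.8 -0.5 -0.5 -0.1 -0.2 -0.4  0. ]
```

```bash
cat >> h.py <<'E'
BED=(.526,.2072,.2516)
def bedpt(p,b=BED): return bedR(b[2])@np.array(p)+[b[0],b[1],.06]
def toolR(xdir,z): # tool with z, x approx xdir
    z=np.array(z)/np.linalg.norm(z); x=np.array(xdir)-np.dot(xdir,z)*z; x/=np.linalg.norm(x); return np.c_[x,np.cross(z,x),z]
E
python3 - <<'E'
from h import *; from station import arm
s=arm.observe(); print(s["joints"].round(3))
B=bedR(BED[2]); print(B.round(3))
Rt=toolR(-B[:,0],-B[:,2])
print(bedpt([0,-.04,.13]),toolmove(s,bedpt([0,-.04,.13]),Rt))
E
```

```text
[-0.273  0.245  0.411  1.738  0.003  2.637]
[[-0.22  -0.969  0.117]
 [ 0.855 -0.249 -0.455]
 [ 0.469  0.     0.883]]
[0.57993459 0.1580484  0.17478319] (array([-31.35,  -6.89,   8.58]), array([-0.005, -0.486, -0.02 ]))
```

```bash
cat >> h.py <<'E'
def chain(st,wps): # wps: list of (pos,R) -> one call each
    s=dict(st)
    for p,Rt in wps:
        d,r=toolmove(s,p,Rt); print(d.tolist(),r.tolist(),"| mm",round(float(np.linalg.norm(d)*10)),"deg",round(float(np.degrees(np.linalg.norm(r))),1))
        s=dict(position=np.array(p),ee_rot=R.from_matrix(Rt).as_rotvec())
def tz(psi,z=(0,0,-1)): return toolR([np.cos(psi),np.sin(psi),0],z)
def trayR(yaw=BED[2]): B=bedR(yaw); return toolR(B[:,0],-B[:,2])
E
python3 - <<'E'
from h import *; from station import arm
s=arm.observe(); psi=np.radians(-76.9)
chain(s,[((.56,-.06,.26),tz(psi+.9)),((.53,.04,.25),tz(psi+1.8)),((.51,.12,.24),tz(psi+2.7)),(bedpt([0,.04,.13]),trayR())])
E
```

```text
[-10.61, 0.05, -0.01] [-0.002, 0.003, -0.897] | mm 106 deg 51.4
[-6.99, -7.75, 1.0] [0.0, 0.0, -0.9] | mm 105 deg 51.6
[1.74, -8.06, 1.0] [-0.0, -0.0, -0.9] | mm 83 deg 51.6
[1.61, -1.12, 6.52] [0.113, 0.48, -0.455] | mm 68 deg 38.4
```

>>> arm_command --commands '[[1,[-3,0,0],[0,0,-0.18]],[1,[-5,0,0],[0,0,-0.36]],[1,[-7,0,0],[0,0,-0.54]],[1,[-9,0,0],[0,0,-0.72]],[1,[-10.6,0,0],[0,0,-0.9]]]'

```text
time: 2.02
position: [0.5601, -0.0593, 0.2595]
ee_rot: [-3.065, 0.675, 0.003]
ft_force: [0.0, -0.4, -0.0]
width: 0.0855
```

>>> arm_command --commands '[[1,[-1.4,-1.6,0.2],[0,0,-0.18]],[1,[-2.8,-3.1,0.4],[0,0,-0.36]],[1,[-4.2,-4.7,0.6],[0,0,-0.54]],[1,[-5.6,-6.2,0.8],[0,0,-0.72]],[1,[-7,-7.8,1],[0,0,-0.9]]]'

```text
time: 2.65
position: [0.529, 0.0414, 0.2495]
ee_rot: [-3.051, -0.734, 0.002]
ft_force: [-0.5, -0.5, -0.0]
width: 0.0853
```

>>> arm_command --commands '[[1,[0.3,-1.6,0.2],[0,0,-0.18]],[1,[0.7,-3.2,0.4],[0,0,-0.36]],[1,[1,-4.8,0.6],[0,0,-0.54]],[1,[1.4,-6.4,0.8],[0,0,-0.72]],[1,[1.7,-8,1],[0,0,-0.9]]]'

```text
time: 3.28
position: [0.5074, 0.1209, 0.2392]
ee_rot: [-2.421, -1.995, 0.0]
ft_force: [1.1, -0.5, -0.7]
width: 0.0852
```

>>> arm_command --commands '[[1,[0.4,-0.2,1.6],[0.03,0.12,-0.11]],[1,[0.8,-0.5,3.2],[0.06,0.24,-0.23]],[1,[1.2,-0.8,4.8],[0.085,0.36,-0.34]],[1,[1.6,-1.1,6.5],[0.113,0.48,-0.455]],[1,[1.6,-1.1,6.5],[0.113,0.48,-0.455]]]'

```text
time: 3.9
position: [0.499, 0.1376, 0.1718]
ee_rot: [-1.648, -2.16, -0.407]
ft_force: [-0.6, -0.7, 0.2]
width: 0.0855
```

```bash
python3 look.py w2; python3 -c "
from station import arm;print(arm.observe()['joints'].round(2))"
```

```text
3.9 [0.49895827 0.1376364  0.17176342] [-1.64805841 -2.15979663 -0.4066419 ]
[ 0.02  0.09 -0.    1.62  0.47 -0.28]
```

View pics/w2.png

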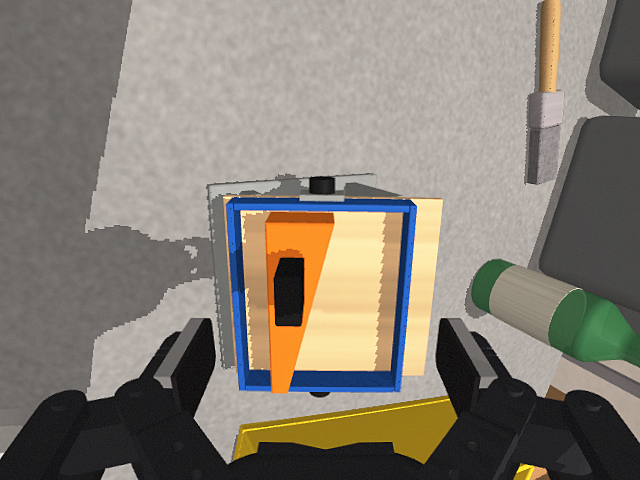

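```bash
python3 - <<'E'
import cv2
im=cv2.imread("pics/w2.png"); cv2.imwrite("pics/w2c.png",cv2.resize(im[190:396,205:447],None,fx=2.9,fy=2.9,interpolation=cv2.INTER_CUBIC))
E
```

```text
(no output)
```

View pics/w2c.png

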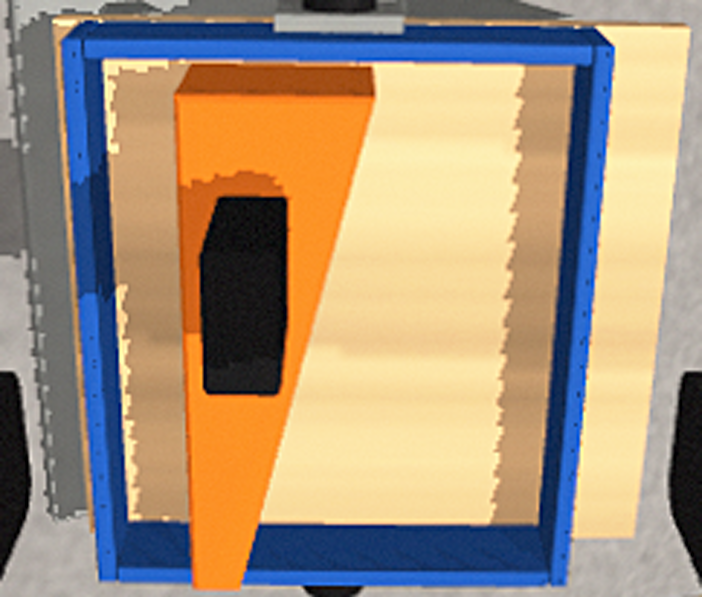

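```bash
cat > s3.py <<'E'
from h import *; import pickle
s,c=pickle.load(open("w2.pkl","rb")); g=lambda L:np.array(L)/2.9+[205,190]
F=g([(566,585),(100,580),(63,38),(613,46)]); Bp=g([(636,538),(94,535),(55,17),(690,25)]); C=g([(177,96),(373,97),(193,588),(241,588)])
def f(p):
    x,y,yw,off,hx,hy,cx,cy,ca=p; M=bedR(yw); o=[x,y,.06]
    bp=np.array([[hx,-hy,0],[-hx,-hy,0],[-hx,hy,0],[hx,hy,0]])
    return np.r_[(proj(c,(FR+[off,0,0])@M.T+o)-F).ravel(),(proj(c,bp@M.T+o)-Bp).ravel(),(proj(c,(CH@Rz(ca).T+[cx,cy,.052])@M.T+o)-C).ravel()]
r=least_squares(f,[.526,.207,.25,0,.07,.08,-.02,.027,0])
print(r.x.round(4)); print(r.fun.round(1))
x,y,yw,off,_,_,cx,cy,ca=r.x
print("gap to low wall mm",(cx-.017-(off-.05775))*1e3)
E
python3 s3.py
```

```text
[ 0.5308  0.216   0.2495 -0.0088  0.0783  0.0753 -0.0275  0.0268  0.0009]
[-0.4 -0.4  0.2  0.  -0.1  1.   0.2  0.4 -0.6 -0.3 -0.5 -0.6  0.3 -0.2
  0.4 -0.4 -1.   0.   0.9  0.4  0.3 -0.4 -0.1 -0.1]
gap to low wall mm 21.996330171372556
```

```bash
sed -i 's/^BED=.*/BED=(.5308,.216,.2495)/' h.py; python3 - <<'E'
from h import *; from station import arm
s=arm.observe()
chain(s,[(bedpt([-.0275,.0268,.075]),trayR()),(bedpt([-.0275,.0268,.042]),trayR())])
E
```

```text
[-2.13, 2.34, 5.66] [-0.013, -0.002, 0.014] | mm 65 deg 1.1
[0.0, 0.0, 3.3] [0.0, 0.0, -0.0] | mm 33 deg 0.0
```

>>> arm_command --commands '[[0.2,[-1.1,1.2,2.8],[-0.013,-0.002,0.014]],[0.2,[-2.1,2.3,5.6],[-0.013,-0.002,0.014]],[0.2,[-2.1,2.3,5.6],[-0.013,-0.002,0.014]]]' --newtons 30

```text
time: 4.32
position: [0.5186, 0.1523, 0.1134]
ee_rot: [-1.674, -2.151, -0.413]
ft_force: [-1.5, 0.3, 0.8]
width: 0.0511
```

>>> arm_command --commands '[[0.2,[0,0,1.1],[0,0,0]],[0.2,[0,0,2.2],[0,0,0]],[0.2,[0,0,3.3],[0,0,0]]]'

```text
time: 4.7
position: [0.5147, 0.1676, 0.0842]
ee_rot: [-1.675, -2.152, -0.413]
ft_force: [-0.4, 0.2, 0.0]
width: 0.051
```

>>> arm_command --commands '[[-1,[0,0,0],[0,0,0]],[-1,[0,0,0],[0,0,0]],[-1,[0,0,0],[0,0,0]],[-1,[0,0,0],[0,0,0]]]'

```text
time: 5.2
position: [0.5148, 0.1674, 0.0844]
ee_rot: [-1.675, -2.152, -0.414]
ft_force: [0.4, -0.7, -0.5]
width: 0.0155
```

>>> arm_command --commands '[[-1,[-0.5,0,0],[0,0,0]],[-1,[-1,0,0],[0,0,0]],[-1,[-1.5,0,0],[0,0,0]],[-1,[-1.8,0,0],[0,0,0]],[-1,[-1.8,0,0],[0,0,0]]]'

```text
time: 5.82
position: [0.5188, 0.1517, 0.0758]
ee_rot: [-1.676, -2.152, -0.413]
ft_force: [0.2, -0.5, -1.9]
width: 0.0156
```

>>> arm_command --commands '[[-1,[-0.1,0,0],[0,0,0]],[-1,[-0.2,0,0],[0,0,0]],[-1,[-0.2,0,0],[0,0,0]]]'

```text
time: 6.2
position: [0.5192, 0.1499, 0.0748]
ee_rot: [-1.676, -2.152, -0.413]
ft_force: [0.8, -0.3, -0.8]
width: 0.0156
```

>>> arm_command --commands '[[-1,[-0.1,0,0],[0,0,0]],[-1,[-0.2,0,0],[0,0,0]],[-1,[-0.2,0,0],[0,0,0]]]'

```text
time: 6.58
position: [0.5197, 0.1481, 0.0739]
ee_rot: [-1.676, -2.152, -0.413]
ft_force: [-0.1, 0.2, -0.8]
width: 0.0156
```

```bash
cat > st.py <<'E'
from h import *; from station import arm
s=arm.observe(); B=bedR(BED[2]); print("t",round(s["time"],2),"TCP bed mm",(B.T@(s["position"]-[BED[0],BED[1],.06])*1e3).round(1),"F bed",(B.T@s["ft_force"]).round(1),"M",(B.T@s["wrist_torque"]).round(2),"w",round(s["width"]*1e3,1),"rot",(toolmove(s,[0,0,0],trayR())[1]),"q",s["joints"].round(2))
E
python3 st.py
```

```text
t 6.58 TCP bed mm [-49.1  27.5  41.9] F bed [-0.2  0.1 -0.9] M [-0.11  0.55 -0.01] w 15.6 rot [-0.001  0.003 -0.002] q [ 0.03  0.14 -0.13  1.41  0.47 -0.24]
```

>>> arm_command --commands '[[-1,[-0.05,0,0],[0,0,0]],[-1,[-0.1,0,0],[0,0,0]],[-1,[-0.1,0,0],[0,0,0]]]'

```text
time: 6.95
position: [0.5199, 0.1473, 0.0734]
ee_rot: [-1.676, -2.152, -0.413]
ft_force: [0.2, 0.3, 0.5]
width: 0.0156
```

>>> arm_command --commands '[[-1,[-0.05,0,0],[0,0,0]],[-1,[-0.1,0,0],[0,0,0]],[-1,[-0.1,0,0],[0,0,0]]]'

```text
time: 7.32
position: [0.52, 0.1469, 0.0733]
ee_rot: [-1.675, -2.151, -0.414]
ft_force: [-3.3, 3.8, 3.0]
width: 0.0152
```

```bash
python3 st.py
```

```text
t 7.33 TCP bed mm [-50.5  27.6  41.9] F bed [5.4 2.2 0.6] M [ 0.25 -0.83  0.2 ] w 15.2 rot [-0.001  0.001 -0.002] q [ 0.03  0.15 -0.13  1.41  0.47 -0.24]
```

>>> arm_command --commands '[[-1,[0.03,-0.05,0],[0,0,0]],[-1,[0.03,-0.1,0],[0,0,0]],[-1,[0.03,-0.2,0],[0,0,0]],[-1,[0.03,-0.2,0],[0,0,0]]]'

```text
time: 7.82
position: [0.5179, 0.1465, 0.0734]
ee_rot: [-1.675, -2.151, -0.414]
ft_force: [1.1, 1.5, 0.3]
width: 0.0155
```

```bash
python3 st.py
```

```text
t 7.83 TCP bed mm [-50.4  29.6  41.9] F bed [ 1.1 -1.4 -0.3] M [-0.24  0.08  0.21] w 15.5 rot [-0.001  0.002 -0.002] q [ 0.03  0.14 -0.14  1.41  0.47 -0.24]
```

>>> arm_command --commands '[[-1,[0,-0.05,0],[0,0,0]],[-1,[0,-0.1,0],[0,0,0]],[-1,[0,-0.1,0],[0,0,0]]]'

```text
time: 8.2
position: [0.5169, 0.1462, 0.0734]
ee_rot: [-1.675, -2.151, -0.414]
ft_force: [0.9, 1.8, -0.7]
width: 0.0158
```

```bash
python3 st.py
```

```text
t 8.2 TCP bed mm [-50.4  30.7  41.9] F bed [ 1.  -1.3 -1.3] M [-0.25  0.06  0.2 ] w 15.8 rot [-0.001  0.002 -0.002] q [ 0.03  0.14 -0.14  1.41  0.47 -0.24]
```

>>> arm_command --commands '[[-1,[0,-0.05,0],[0,0,0]],[-1,[0,-0.1,0],[0,0,0]],[-1,[0,-0.1,0],[0,0,0]]]'

```text
time: 8.57
position: [0.5158, 0.146, 0.0733]
ee_rot: [-1.675, -2.151, -0.414]
ft_force: [-0.1, 1.7, -0.0]
width: 0.0156
```

```bash
python3 st.py
```

```text
t 8.57 TCP bed mm [-50.4  31.8  41.9] F bed [ 1.5 -0.4 -0.8] M [-0.26  0.07  0.18] w 15.6 rot [-0.001  0.002 -0.002] q [ 0.03  0.14 -0.14  1.41  0.47 -0.24]
```

>>> arm_command --commands '[[-1,[0,-0.05,0],[0,0,0]],[-1,[0,-0.1,0],[0,0,0]],[-1,[0,-0.1,0],[0,0,0]]]'

```text
time: 8.95
position: [0.5152, 0.1458, 0.0734]
ee_rot: [-1.675, -2.151, -0.414]
ft_force: [3.4, 3.2, -1.8]
width: 0.0154
```

```bash
python3 st.py
```

```text
t 8.95 TCP bed mm [-50.4  32.5  42. ] F bed [ 1.1 -4.1 -2.7] M [-0.93  0.11  0.16] w 15.4 rot [-0.001  0.002 -0.002] q [ 0.03  0.13 -0.14  1.41  0.47 -0.25]
```

>>> arm_command --commands '[[-1,[0,-0.05,0],[0,0,0]],[-1,[0,-0.1,0],[0,0,0]],[-1,[0,-0.1,0],[0,0,0]]]'

```text
time: 9.32
position: [0.5149, 0.1456, 0.0736]
ee_rot: [-1.675, -2.152, -0.416]
ft_force: [5.4, 3.3, -1.7]
width: 0.0157
```

```bash
python3 st.py
```

```text
t 9.32 TCP bed mm [-50.4  32.8  42.2] F bed [ 0.9 -6.  -2.4] M [-1.44  0.25  0.05] w 15.7 rot [ 0.001  0.002 -0.001] q [ 0.03  0.13 -0.15  1.41  0.47 -0.25]
```

>>> arm_command --commands '[[-1,[0,0.1,0],[0,0,0]],[-1,[0,0.2,0],[0,0,0]],[-1,[0,0.2,0],[0,0,0]]]'

```text
time: 9.7
position: [0.5164, 0.146, 0.0734]
ee_rot: [-1.675, -2.152, -0.415]
ft_force: [-1.7, 1.6, -0.8]
width: 0.0159
```

>>> arm_command --commands '[[0,[0,0,0],[0,0,0]],[0,[0,0,0],[0,0,0]],[0,[0,0,-4],[0,0,0]],[0,[0,0,-8],[0,0,0]],[0,[0,0,-12],[0,0,0]]]'

```text
time: 10.32
position: [0.5304, 0.091, 0.1807]
ee_rot: [-1.675, -2.152, -0.415]
ft_force: [0.9, 0.2, -0.0]
width: 0.0429
```

```bash
python3 st.py; python3 - <<'E'
from h import *; from station import arm
s=arm.observe(); p=-.2341+np.pi
chain(s,[((.60,-.03,.20),tz(2.35)),((.6366,-.1406,.10),tz(p)),((.6366,-.1406,.040),tz(p))])
E
```

```text
t 10.32 TCP bed mm [-50.2  31.3 163.4] F bed [-0. -1.  0.] M [-0.02  0.44  0.03] w 42.9 rot [ 0.     0.002 -0.002] q [-0.07  0.16  0.09  1.67  0.46 -0.35]
[-10.98, 3.78, -7.99] [0.129, -0.475, -0.521] | mm 141 deg 41.1
[-10.44, -5.17, 10.0] [-0.0, -0.0, -0.557] | mm 154 deg 31.9
[0.0, -0.0, 6.0] [0.0, 0.0, 0.0] | mm 60 deg 0.0
```

>>> arm_command --commands '[[0.2,[-2.8,0.9,-2],[0.032,-0.12,-0.13]],[0.2,[-5.5,1.9,-4],[0.065,-0.24,-0.26]],[0.2,[-8.2,2.8,-6],[0.1,-0.36,-0.39]],[0.2,[-11,3.8,-8],[0.129,-0.475,-0.521]],[0.2,[-11,3.8,-8],[0.129,-0.475,-0.521]]]'

```text
time: 10.95
position: [0.6005, -0.0302, 0.2006]
ee_rot: [1.212, 2.898, 0.001]
ft_force: [-0.3, 0.3, -0.5]
width: 0.0514
```

>>> arm_command --commands '[[0.2,[-3,-1.5,2],[0,0,-0.18]],[0.2,[-6,-3,4.5],[0,0,-0.36]],[0.2,[-9,-4.5,7],[0,0,-0.54]],[0.2,[-10.4,-5.2,10],[0,0,-0.557]],[0.2,[-10.4,-5.2,10],[0,0,-0.557]]]'

```text
time: 11.58
position: [0.6347, -0.1406, 0.0975]
ee_rot: [-0.375, -3.114, -0.005]
ft_force: [1.1, 0.4, -0.6]
width: 0.0511
```

```bash
python3 - <<'E'
from h import *; from station import arm
s=arm.observe(); p=-.2341+np.pi
chain(s,[((.6366,-.1406,.040),tz(p))]); print(s["joints"].round(2),s["width"])
E
```

```text
[-0.22, 0.03, 5.75] [0.003, -0.006, -0.006] | mm 58 deg 0.5
[-0.22  0.32  0.19  1.45  0.   -1.55] 0.05110200453964791
```

>>> arm_command --commands '[[0.2,[-0.2,0,2],[0.003,-0.006,-0.006]],[0.2,[-0.2,0,4],[0.003,-0.006,-0.006]],[0.2,[-0.2,0,5.7],[0.003,-0.006,-0.006]],[0.2,[-0.2,0,5.7],[0.003,-0.006,-0.006]]]'

```text
time: 12.08
position: [0.6355, -0.1402, 0.0391]
ee_rot: [-0.366, -3.118, -0.0]
ft_force: [0.4, 0.3, 0.6]
width: 0.0514
```

>>> arm_command --commands '[[-1,[0,0,0],[0,0,0]],[-1,[0,0,0],[0,0,0]],[-1,[0,0,0],[0,0,0]],[-1,[0,0,0],[0,0,0]]]' --newtons 35

```text
time: 12.58
position: [0.6359, -0.1402, 0.0399]
ee_rot: [-0.366, -3.119, -0.0]
ft_force: [0.7, 0.5, 4.0]
width: 0.0152
```

```bash
python3 - <<'E'
from h import *; from station import arm
s=arm.observe(); print(s["position"],s["ft_force"].round(1),s["wrist_torque"].round(2),s["width"])
p=-.2341+np.pi; R0=R.from_rotvec(s["ee_rot"]).as_matrix()
print(np.arctan2(R0[1,0],R0[0,0])-p)
s["position"]=s["position"]+[0,0,.06]
X=-9.6-57.75+56-17+3; print(X)
chain(s,[((.59,-.02,.23),tz(2.35)),(bedpt([X/1e3,-.027,.10]),trayR()),(bedpt([X/1e3,-.027,.05]),trayR())])
E
```

```text
[ 0.63591311 -0.14020659  0.03985798] [0.7 0.5 4. ] [ 0.12  0.01 -0.02] 0.015226394617425417
0.0001810160501993785
-25.349999999999994
[7.27, 10.63, -13.01] [-0.0, -0.001, 0.558] | mm 183 deg 32.0
[13.6, 11.2, 9.36] [-0.129, 0.477, 0.519] | mm 200 deg 41.1
[-0.0, -0.0, 5.0] [0.0, 0.0, -0.0] | mm 50 deg 0.0
```

>>> arm_command --commands '[[-1,[0,0,-2],[0,0,0]],[-1,[0,0,-4],[0,0,0]],[-1,[0,0,-6],[0,0,0]]]'

```text
time: 12.95
position: [0.6362, -0.1403, 0.102]
ee_rot: [-0.367, -3.12, -0.0]
ft_force: [0.1, -0.9, -3.6]
width: 0.0154
```

>>> arm_command --commands '[[-1,[1,1,-4],[0,0,0.1]],[-1,[2.5,4,-8],[0,0,0.2]],[-1,[4.5,7,-12],[0,0,0.35]],[-1,[6.3,9.5,-13],[0,0,0.5]],[-1,[7.3,10.6,-13],[0,0,0.558]]]'

```text
time: 13.58
position: [0.5897, -0.0189, 0.2353]
ee_rot: [1.213, 2.894, 0.002]
ft_force: [0.8, -0.2, -2.7]
width: 0.0155
```

>>> arm_command --commands '[[-1,[3.4,2.8,2],[-0.032,0.12,0.13]],[-1,[6.8,5.6,4],[-0.065,0.24,0.26]],[-1,[10.2,8.4,6],[-0.1,0.36,0.39]],[-1,[13.7,11.2,8],[-0.129,0.477,0.519]],[-1,[13.7,11.2,8],[-0.129,0.477,0.519]]]'

```text
time: 14.2
position: [0.5726, 0.1582, 0.154]
ee_rot: [-1.675, -2.15, -0.417]
ft_force: [-0.2, -0.4, -1.8]
width: 0.0157
```

```bash
python3 st.py; cat > to.py <<'E'
import sys; from h import *; from station import arm
a=[float(v)/1e3 for v in sys.argv[1:4]]; chain(arm.observe(),[(bedpt(a),trayR())])
E
python3 to.py -22 -28.5 55
```

```text
t 14.2 TCP bed mm [-14.5 -26.3 114.1] F bed [-1.2  0.3 -1.4] M [0.03 0.75 0.01] w 15.7 rot [ 0.001 -0.    -0.002] q [ 0.05  0.24  0.14  1.57  0.48 -0.23]
[-0.75, 0.22, 5.91] [0.001, -0.0, -0.002] | mm 60 deg 0.1
```

>>> arm_command --commands '[[-1,[-0.4,0.1,2],[0,0,0]],[-1,[-0.8,0.2,4],[0,0,0]],[-1,[-0.8,0.2,6],[0,0,0]],[-1,[-0.8,0.2,6.9],[0,0,0]],[-1,[-0.8,0.2,6.9],[0,0,0]]]'

```text
time: 14.82
position: [0.5687, 0.183, 0.0901]
ee_rot: [-1.674, -2.152, -0.418]
ft_force: [0.1, -0.7, -2.7]
width: 0.0152
```

```bash
python3 st.py
```

```text
t 14.82 TCP bed mm [-22.3 -28.6  46. ] F bed [-1.9  0.  -2.1] M [-0.06  0.67 -0.04] w 15.2 rot [ 0.001  0.001 -0.001] q [ 0.09  0.25  0.02  1.43  0.48 -0.18]
```

>>> arm_command --commands '[[-1,[0,0,0.1],[0,0,0]],[-1,[0,0,0.2],[0,0,0]],[-1,[0,0,0.3],[0,0,0]],[-1,[0,0,0.4],[0,0,0]],[-1,[0,0,0.4],[0,0,0]]]'

```text
time: 15.45
position: [0.5682, 0.1849, 0.0865]
ee_rot: [-1.674, -2.152, -0.418]
ft_force: [0.4, -0.3, -3.1]
width: 0.0152
```

```bash
python3 st.py
```

```text
t 15.45 TCP bed mm [-22.3 -28.5  41.9] F bed [-1.8 -0.3 -2.6] M [-0.06  0.7  -0.03] w 15.2 rot [ 0.001  0.001 -0.001] q [ 0.09  0.25  0.01  1.42  0.48 -0.18]
```

>>> arm_command --commands '[[-1,[0,0,0.1],[0,0,0]],[-1,[0,0,0.15],[0,0,0]],[-1,[0,0,0.2],[0,0,0]],[-1,[0,0,0.2],[0,0,0]]]'

```text
time: 15.95
position: [0.5683, 0.1854, 0.0856]
ee_rot: [-1.675, -2.153, -0.419]
ft_force: [0.1, -5.1, 5.6]
width: 0.0154
```

```bash
python3 st.py
```

```text
t 15.95 TCP bed mm [-22.4 -28.8  40.9] F bed [-1.8  1.1  7.3] M [0.61 0.86 0.02] w 15.4 rot [ 0.003  0.001 -0.001] q [ 0.09  0.24  0.01  1.41  0.48 -0.17]
```

>>> arm_command --commands '[[-1,[0,0,0.05],[0,0,0]],[-1,[0,0,0.1],[0,0,0]],[-1,[0,0,0.1],[0,0,0]]]'

```text
time: 16.32
position: [0.5683, 0.1854, 0.0856]
ee_rot: [-1.676, -2.153, -0.419]
ft_force: [-2.3, -7.8, 8.3]
width: 0.0154
```

```bash
python3 st.py
```

```text
t 16.32 TCP bed mm [-22.4 -28.8  40.9] F bed [-2.3  4.2 10.6] M [ 1.12  0.82 -0.03] w 15.4 rot [ 0.003  0.002 -0.001] q [ 0.09  0.24  0.01  1.41  0.48 -0.17]
```

>>> arm_command --commands '[[-1,[-0.2,0,-0.05],[0,0,0]],[-1,[-0.4,0,-0.05],[0,0,0]],[-1,[-0.6,0,-0.05],[0,0,0]],[-1,[-0.6,0,-0.05],[0,0,0]]]'

```text
time: 16.82
position: [0.5696, 0.18, 0.0828]
ee_rot: [-1.676, -2.152, -0.418]
ft_force: [-0.4, -1.0, -1.2]
width: 0.0155
```

```bash
python3 st.py
```

```text
t 16.82 TCP bed mm [-28.6 -28.7  41.1] F bed [-1.3  0.6 -0.7] M [0.12 0.69 0.07] w 15.5 rot [ 0.003  0.002 -0.001] q [ 0.08  0.25  0.01  1.41  0.48 -0.18]
```

>>> arm_command --commands '[[-1,[-0.05,0,0],[0,0,0]],[-1,[-0.1,0,0],[0,0,0]],[-1,[-0.15,0,0],[0,0,0]],[-1,[-0.15,0,0],[0,0,0]]]'

```text
time: 17.32
position: [0.5699, 0.1788, 0.0822]
ee_rot: [-1.676, -2.152, -0.419]
ft_force: [-0.5, 1.3, -1.7]
width: 0.0156
```

```bash
python3 st.py
```

```text
t 17.32 TCP bed mm [-30.  -28.7  41. ] F bed [ 0.5  0.2 -2.2] M [0.05 0.36 0.  ] w 15.6 rot [ 0.003  0.002 -0.001] q [ 0.08  0.25  0.01  1.41  0.48 -0.19]
```

>>> arm_command --commands '[[-1,[-0.05,0,0],[0,0,0]],[-1,[-0.1,0,0],[0,0,0]],[-1,[-0.1,0,0],[0,0,0]]]'

```text
time: 17.7
position: [0.5699, 0.1785, 0.0821]
ee_rot: [-1.675, -2.152, -0.42]
ft_force: [-2.7, 4.7, 0.5]
width: 0.0153
```

```bash
python3 st.py
```

```text
t 17.7 TCP bed mm [-30.2 -28.6  41.1] F bed [ 4.8  1.5 -2. ] M [ 0.25 -0.87  0.  ] w 15.3 rot [ 0.003  0.    -0.001] q [ 0.08  0.25  0.01  1.41  0.48 -0.19]
```

>>> arm_command --commands '[[-1,[-0.05,0,0],[0,0,0]],[-1,[-0.1,0,0],[0,0,0]],[-1,[-0.1,0,0],[0,0,0]]]'

```text
time: 18.08
position: [0.5699, 0.1784, 0.0821]
ee_rot: [-1.673, -2.151, -0.421]
ft_force: [-2.8, 6.8, 1.3]
width: 0.0152
```

```bash
python3 st.py
```

```text
t 18.07 TCP bed mm [-30.3 -28.6  41.1] F bed [ 7.   1.  -2.2] M [ 0.22 -1.29 -0.05] w 15.2 rot [ 0.003 -0.002 -0.   ] q [ 0.08  0.25  0.01  1.41  0.48 -0.19]
```

>>> arm_command --commands '[[0,[0,0,0],[0,0,0]],[0,[0,0,0],[0,0,0]],[0,[0,0,-4],[0,0,0]],[0,[0,0,-8],[0,0,0]],[0,[0,0,-12],[0,0,0]]]'

```text
time: 18.7
position: [0.5837, 0.1227, 0.189]
ee_rot: [-1.674, -2.151, -0.421]
ft_force: [0.9, -0.2, 0.4]
width: 0.0427
```

```bash
python3 - <<'E'
from h import *; from station import arm
s=arm.observe(); p=3.544
chain(s,[((.54,.03,.20),tz(2.4)),((.49,-.06,.16),tz(3.0)),((.46,-.1118,.09),tz(p)),((.46,-.1118,.042),tz(p))])
E
```

```text
[-6.46, -6.5, -4.7] [0.145, -0.475, -0.569] | mm 103 deg 43.3
[-2.39, -10.01, 4.0] [0.0, 0.0, -0.6] | mm 110 deg 34.4
[2.24, -5.55, 7.0] [0.0, -0.0, -0.544] | mm 92 deg 31.2
[0.0, 0.0, 4.8] [-0.0, 0.0, -0.0] | mm 48 deg 0.0
```

>>> arm_command --commands '[[0.2,[-1.3,-1.3,-1],[0.03,-0.095,-0.115]],[0.2,[-2.6,-2.6,-2],[0.06,-0.19,-0.23]],[0.2,[-4,-4,-3],[0.09,-0.29,-0.34]],[0.2,[-5.3,-5.3,-4],[0.12,-0.38,-0.455]],[0.2,[-6.5,-6.5,-4.7],[0.145,-0.475,-0.569]]]'

```text
time: 19.32
position: [0.5403, 0.0287, 0.2001]
ee_rot: [1.133, 2.927, -0.004]
ft_force: [-0.7, 0.2, -0.3]
width: 0.051
```

>>> arm_command --commands '[[0.2,[-0.6,-2.5,1],[0,0,-0.15]],[0.2,[-1.2,-5,2],[0,0,-0.3]],[0.2,[-1.8,-7.5,3],[0,0,-0.45]],[0.2,[-2.4,-10,4],[0,0,-0.6]],[0.2,[-2.4,-10,4],[0,0,-0.6]]]'

```text
time: 19.95
position: [0.4901, -0.0628, 0.1599]
ee_rot: [0.22, 3.132, -0.006]
ft_force: [1.1, 0.0, -0.1]
width: 0.0515
```

>>> arm_command --commands '[[0.2,[0.6,-1.4,1.5],[0,0,-0.15]],[0.2,[1.1,-2.8,3],[0,0,-0.3]],[0.2,[1.7,-4.2,5],[0,0,-0.45]],[0.2,[2.2,-5.6,6.5],[0,0,-0.544]],[0.2,[2.2,-5.6,6.5],[0,0,-0.544]]]'

```text
time: 20.58
position: [0.4602, -0.1155, 0.0946]
ee_rot: [0.624, -3.078, 0.006]
ft_force: [-1.0, 0.0, -0.0]
width: 0.0517
```

```bash
python3 - <<'E'
from h import *; from station import arm
s=arm.observe(); chain(s,[((.46,-.1118,.042),tz(3.544))]);print(s["joints"].round(2),s["position"])
E
```

```text
[-0.13, 0.36, 5.26] [-0.004, -0.001, -0.003] | mm 53 deg 0.3
[-0.24 -0.1  -0.28  1.4  -0.   -2.21] [ 0.46020687 -0.11546213  0.09462985]
```

>>> arm_command --commands '[[0.2,[-0.1,0.4,1.5],[0,0,0]],[0.2,[-0.1,0.4,3.5],[0,0,0]],[0.2,[-0.1,0.4,5.3],[0,0,0]],[0.2,[-0.1,0.4,5.3],[0,0,0]]]'

```text
time: 21.08
position: [0.4589, -0.1109, 0.0402]
ee_rot: [0.622, -3.076, 0.004]
ft_force: [-0.2, -0.7, 0.3]
width: 0.051
```

>>> arm_command --commands '[[-1,[0,0,0],[0,0,0]],[-1,[0,0,0],[0,0,0]],[-1,[0,0,0],[0,0,0]],[-1,[0,0,0],[0,0,0]]]'

```text
time: 21.58
position: [0.4592, -0.111, 0.0408]
ee_rot: [0.622, -3.077, 0.004]
ft_force: [0.3, 0.4, 3.8]
width: 0.0155
```

>>> arm_command --commands '[[-1,[0,0,-3],[0,0,0]],[-1,[0,0,-6],[0,0,0]],[-1,[0,0,-10],[0,0,0]],[-1,[0,0,-10],[0,0,0]]]'

```text
time: 22.08
position: [0.4607, -0.1111, 0.1435]
ee_rot: [-0.622, 3.077, -0.008]
ft_force: [0.0, -0.8, -2.1]
width: 0.0154
```

```bash
python3 - <<'E'
from h import *; from station import arm
s=arm.observe(); print(s["position"],s["width"])
chain(s,[((.50,-.05,.2),tz(2.75)),((.53,.04,.24),tz(2.1)),(bedpt([.009,.0295,.10]),trayR())])
E
```

```text
[ 0.46068933 -0.11106017  0.14354394] 0.015373664173667183
[-6.0, 4.07, -5.66] [-0.005, 0.003, 0.791] | mm 92 deg 45.3
[0.66, 9.46, -4.0] [-0.0, -0.0, 0.65] | mm 103 deg 37.2
[12.22, 5.04, 8.75] [-0.068, 0.485, 0.274] | mm 159 deg 32.2
```

>>> arm_command --commands '[[-1,[-1.2,0.8,-1.2],[0,0,0.16]],[-1,[-2.4,1.6,-2.4],[0,0,0.32]],[-1,[-3.6,2.4,-3.6],[0,0,0.48]],[-1,[-4.8,3.3,-4.8],[0,0,0.64]],[-1,[-6,4.1,-5.7],[-0.005,0.003,0.79]]]'

```text
time: 22.7
position: [0.4998, -0.0493, 0.1996]
ee_rot: [-0.618, -3.079, -0.0]
ft_force: [-0.2, -1.2, -2.2]
width: 0.0155
```

>>> arm_command --commands '[[-1,[0.1,2.4,-1],[0,0,0.16]],[-1,[0.3,4.8,-2],[0,0,0.32]],[-1,[0.5,7.2,-3],[0,0,0.48]],[-1,[0.7,9.5,-4],[0,0,0.65]],[-1,[0.7,9.5,-4],[0,0,0.65]]]'

```text
time: 23.32
position: [0.5303, 0.042, 0.2387]
ee_rot: [-1.566, -2.721, 0.001]
ft_force: [0.4, -0.3, -1.5]
width: 0.0153
```

>>> arm_command --commands '[[-1,[3,1.2,1.5],[-0.015,0.12,0.07]],[-1,[6,2.5,3.5],[-0.03,0.24,0.14]],[-1,[9,3.8,5.5],[-0.05,0.36,0.21]],[-1,[12.2,5,7.5],[-0.068,0.485,0.274]],[-1,[12.2,5,7.5],[-0.068,0.485,0.274]]]'

```text
time: 23.95
position: [0.5104, 0.1718, 0.1604]
ee_rot: [-1.673, -2.147, -0.41]
ft_force: [-1.0, -0.8, -1.3]
width: 0.0156
```

```bash
python3 st.py;python3 to.py 9 29.5 48
```

```text
t 23.95 TCP bed mm [ 13.8  30.6 106.3] F bed [-1.1  1.2 -0.9] M [ 0.03  0.64 -0.02] w 15.6 rot [-0.005 -0.001 -0.004] q [ 0.08  0.1  -0.02  1.55  0.48 -0.19]
[-0.48, 0.15, 5.83] [-0.005, -0.001, -0.004] | mm 59 deg 0.4
```

>>> arm_command --commands '[[-1,[-0.5,0.1,2],[-0.005,0,-0.004]],[-1,[-0.5,0.1,4],[-0.005,0,-0.004]],[-1,[-0.5,0.1,5.9],[-0.005,0,-0.004]],[-1,[-0.5,0.1,5.9],[-0.005,0,-0.004]]]'

```text
time: 24.45
position: [0.5049, 0.1938, 0.1055]
ee_rot: [-1.67, -2.155, -0.414]
ft_force: [0.3, -0.5, -2.5]
width: 0.0153
```

```bash
python3 st.py
```

```text
t 24.45 TCP bed mm [ 8.  30.6 47.3] F bed [-1.7 -0.2 -2. ] M [ 0.05  0.63 -0.05] w 15.3 rot [-0.002  0.002  0.002] q [ 0.12  0.09 -0.13  1.42  0.48 -0.15]
```

>>> arm_command --commands '[[-1,[0,0,0.2],[0,0,0]],[-1,[0,0,0.3],[0,0,0]],[-1,[0,0,0.4],[0,0,0]],[-1,[0,0,0.5],[0,0,0]],[-1,[0,0,0.5],[0,0,0]]]'

```text
time: 25.08
position: [0.5043, 0.196, 0.101]
ee_rot: [-1.67, -2.156, -0.414]
ft_force: [0.5, -0.3, -2.6]
width: 0.0152
```

```bash
python3 st.py
```

```text
t 25.07 TCP bed mm [ 7.9 30.6 42.2] F bed [-1.6 -0.4 -2.1] M [ 0.04  0.61 -0.04] w 15.2 rot [-0.002  0.002  0.003] q [ 0.12  0.09 -0.14  1.41  0.48 -0.15]
```

>>> arm_command --commands '[[-1,[0,0,0.05],[0,0,0]],[-1,[0,0,0.1],[0,0,0]],[-1,[0,0,0.1],[0,0,0]]]'

```text
time: 25.45
position: [0.5044, 0.1962, 0.1007]
ee_rot: [-1.671, -2.156, -0.415]
ft_force: [-1.2, -5.0, 3.6]
width: 0.0153
```

```bash
python3 st.py
```

```text
t 25.45 TCP bed mm [ 7.9 30.5 41.9] F bed [-2.3  2.4  5.3] M [0.61 0.76 0.02] w 15.3 rot [-0.001  0.002  0.003] q [ 0.12  0.09 -0.14  1.41  0.48 -0.14]
```

>>> arm_command --commands '[[-1,[-0.1,0,-0.05],[0,0,0.001]],[-1,[-0.2,0,-0.05],[0,0,0.002]],[-1,[-0.35,0,-0.05],[0,0,0.003]],[-1,[-0.35,0,-0.05],[0,0,0.003]]]'

```text
time: 25.95
position: [0.5051, 0.193, 0.0992]
ee_rot: [-1.674, -2.153, -0.413]
ft_force: [1.2, 0.7, -2.2]
width: 0.0155
```

```bash
python3 st.py
```

```text
t 25.95 TCP bed mm [ 4.3 30.6 42.1] F bed [-0.7 -1.4 -2.1] M [ 0.09  0.63 -0.01] w 15.5 rot [-0.001  0.002 -0.001] q [ 0.12  0.09 -0.14  1.41  0.48 -0.15]
```

>>> arm_command --commands '[[-1,[-0.05,0,0],[0,0,0]],[-1,[-0.1,0,0],[0,0,0]],[-1,[-0.1,0,0],[0,0,0]]]'

```text
time: 26.32
position: [0.5053, 0.1925, 0.099]
ee_rot: [-1.673, -2.152, -0.414]
ft_force: [-1.6, 3.7, 0.1]
width: 0.0155
```

```bash
python3 st.py
```

```text
t 26.32 TCP bed mm [ 3.8 30.5 42.2] F bed [ 3.6  0.6 -1.8] M [-0.01 -0.57 -0.05] w 15.5 rot [-0.001  0.001 -0.   ] q [ 0.12  0.09 -0.14  1.41  0.48 -0.15]
```

>>> arm_command --commands '[[-1,[-0.05,0,0],[0,0,0]],[-1,[-0.1,0,0],[0,0,0]],[-1,[-0.1,0,0],[0,0,0]]]'

```text
time: 26.7
position: [0.5053, 0.1923, 0.099]
ee_rot: [-1.672, -2.152, -0.416]
ft_force: [-1.8, 6.6, 0.6]
width: 0.0153
```

```bash
python3 st.py
```

```text
t 26.7 TCP bed mm [ 3.6 30.5 42.3] F bed [ 6.4  0.1 -2.7] M [ 0.09 -1.33 -0.06] w 15.3 rot [-0.001 -0.     0.   ] q [ 0.12  0.09 -0.14  1.41  0.48 -0.15]
```

>>> arm_command --commands '[[0,[0,0,0],[0,0,0]],[0,[0,0,0],[0,0,0]],[0,[0,0,-4],[0,0,0]],[0,[0,0,-8],[0,0,0]],[0,[0,0,-12],[0,0,0]]]'

```text
time: 27.32
position: [0.5195, 0.1369, 0.206]
ee_rot: [-1.672, -2.152, -0.416]
ft_force: [1.5, -0.1, 0.9]
width: 0.0428
```

```bash
python3 - <<'E'
from h import *; from station import arm
s=arm.observe(); p=np.pi+.003
chain(s,[((.52,.03,.22),tz(2.3)),((.49,-.14,.18),tz(2.8)),((.4817,-.2547,.10),tz(p)),((.4817,-.2547,.042),tz(p))])
E
```

```text
[-8.5, -2.59, -6.1] [0.116, -0.479, -0.47] | mm 108 deg 39.0
[-10.68, -13.56, 4.0] [0.0, 0.0, -0.5] | mm 177 deg 28.6
[-3.06, -11.09, 8.0] [-0.0, 0.0, -0.345] | mm 140 deg 19.8
[-0.0, -0.0, 5.8] [0.0, -0.0, 0.0] | mm 58 deg 0.0
```

>>> arm_command --commands '[[0.2,[-1.7,-0.5,-1.2],[0.023,-0.095,-0.095]],[0.2,[-3.4,-1,-2.4],[0.046,-0.19,-0.19]],[0.2,[-5.1,-1.5,-3.6],[0.07,-0.29,-0.28]],[0.2,[-6.8,-2,-4.8],[0.093,-0.38,-0.375]],[0.2,[-8.5,-2.6,-6.1],[0.116,-0.479,-0.47]]]'

```text
time: 27.95
position: [0.5203, 0.0289, 0.2202]
ee_rot: [1.278, 2.867, -0.004]
ft_force: [-0.2, -0.6, 0.7]
width: 0.0515
```

>>> arm_command --commands '[[0.2,[-2.1,-2.7,0.8],[0,0,-0.1]],[0.2,[-4.3,-5.4,1.6],[0,0,-0.2]],[0.2,[-6.4,-8.1,2.4],[0,0,-0.3]],[0.2,[-8.5,-10.8,3.2],[0,0,-0.4]],[0.2,[-10.7,-13.6,4],[0,0,-0.5]]]'

```text
time: 28.58
position: [0.4903, -0.1431, 0.1805]
ee_rot: [0.524, 3.095, -0.006]
ft_force: [0.1, -0.4, -0.0]
width: 0.0514
```

>>> arm_command --commands '[[0.2,[-0.8,-2.8,2],[0,0,-0.09]],[0.2,[-1.6,-5.6,4],[0,0,-0.18]],[0.2,[-2.3,-8.4,6],[0,0,-0.27]],[0.2,[-3,-11,7.5],[0,0,-0.345]],[0.2,[-3,-11,7.5],[0,0,-0.345]]]'

```text
time: 29.2
position: [0.4815, -0.2584, 0.1045]
ee_rot: [0.011, -3.141, 0.005]
ft_force: [0.0, 0.5, 0.2]
width: 0.0515
```

```bash
python3 - <<'E'
from h import *; from station import arm
s=arm.observe(); chain(s,[((.4817,-.2547,.042),tz(np.pi+.003))]);print(s["joints"].round(2),s["position"])
E
```

```text
[-0.02, 0.39, 6.25] [-0.003, -0.001, 0.004] | mm 63 deg 0.3
[-0.49  0.07 -0.09  1.41 -0.   -2.07] [ 0.4815332  -0.25839426  0.10447187]
```

>>> arm_command --commands '[[0.2,[0,0.4,2],[0,0,0.004]],[0.2,[0,0.4,4],[0,0,0.004]],[0.2,[0,0.4,6.1],[0,0,0.004]],[0.2,[0,0.4,6.1],[0,0,0.004]]]'

```text
time: 29.7
position: [0.4808, -0.2537, 0.0427]
ee_rot: [0.005, -3.139, 0.004]
ft_force: [-0.5, 0.2, -0.0]
width: 0.0516
```

>>> arm_command --commands '[[-1,[0,0,0],[0,0,0]],[-1,[0,0,0],[0,0,0]],[-1,[0,0,0],[0,0,0]],[-1,[0,0,0],[0,0,0]]]'

```text
time: 30.2
position: [0.4814, -0.2538, 0.0438]
ee_rot: [0.004, -3.141, 0.005]
ft_force: [-0.5, 2.3, 6.5]
width: 0.0149
```

>>> arm_command --commands '[[-1,[0,0,-3],[0,0,0]],[-1,[0,0,-6],[0,0,0]],[-1,[0,0,-10],[0,0,0]],[-1,[0,0,-10],[0,0,0]]]'

```text
time: 30.7
position: [0.4828, -0.2543, 0.1471]
ee_rot: [-0.004, 3.138, -0.008]
ft_force: [0.2, -0.4, -2.7]
width: 0.0149
```

```bash
python3 - <<'E'
from h import *; from station import arm
s=arm.observe(); print(s["position"],s["width"])
chain(s,[((.51,-.12,.2),tz(2.75)),((.53,.04,.25),tz(2.1)),(bedpt([.0278,-.0285,.11]),trayR())])
E
```

```text
[ 0.48275429 -0.25427424  0.14708346] 0.014922210738772245
[-2.78, 13.39, -5.35] [-0.005, 0.005, 0.394] | mm 147 deg 22.6
[4.26, 15.55, -5.0] [-0.0, -0.0, 0.65] | mm 169 deg 37.2
[11.76, 10.95, 7.98] [-0.068, 0.485, 0.274] | mm 179 deg 32.2
```

>>> arm_command --commands '[[-1,[-0.6,2.7,-1.1],[0,0,0.08]],[-1,[-1.1,5.4,-2.2],[0,0,0.16]],[-1,[-1.7,8,-3.3],[0,0,0.24]],[-1,[-2.2,10.7,-4.4],[0,0,0.32]],[-1,[-2.8,13.4,-5.3],[-0.005,0.005,0.394]]]'

```text
time: 31.32
position: [0.51, -0.119, 0.1987]
ee_rot: [-0.615, -3.079, -0.001]
ft_force: [0.6, 0.0, -1.5]
width: 0.0154
```

>>> arm_command --commands '[[-1,[0.9,3.1,-1],[0,0,0.13]],[-1,[1.7,6.2,-2],[0,0,0.26]],[-1,[2.6,9.3,-3],[0,0,0.39]],[-1,[3.4,12.4,-4],[0,0,0.52]],[-1,[4.3,15.5,-5],[0,0,0.65]]]'

```text
time: 31.95
position: [0.5297, 0.0416, 0.2478]
ee_rot: [-1.571, -2.717, 0.002]
ft_force: [0.5, -1.0, -1.1]
width: 0.0152
```

>>> arm_command --commands '[[-1,[3,2.7,1.5],[-0.015,0.12,0.07]],[-1,[6,5.4,3.5],[-0.03,0.24,0.14]],[-1,[9,8.1,5.5],[-0.05,0.36,0.21]],[-1,[11.8,10.9,7.5],[-0.068,0.485,0.274]],[-1,[11.8,10.9,7.5],[-0.068,0.485,0.274]]]'

```text
time: 32.58
position: [0.564, 0.1986, 0.1683]
ee_rot: [-1.679, -2.14, -0.409]
ft_force: [0.0, -1.0, -1.7]
width: 0.0154
```

```bash
python3 st.py;python3 to.py 27.8 -28.5 85;python3 look.py w3
```

```text
t 32.58 TCP bed mm [ 28.7 -27.9 107.4] F bed [-1.6  0.2 -1.1] M [0.03 0.75 0.1 ] w 15.4 rot [-0.006 -0.002 -0.01 ] q [ 0.11  0.23  0.14  1.57  0.49 -0.15]
[-0.1, 0.07, 2.24] [-0.006, -0.002, -0.01] | mm 22 deg 0.7
32.575 [0.56402307 0.19859346 0.16833436] [-1.67871398 -2.14006873 -0.40910673]
```

View pics/w3.png

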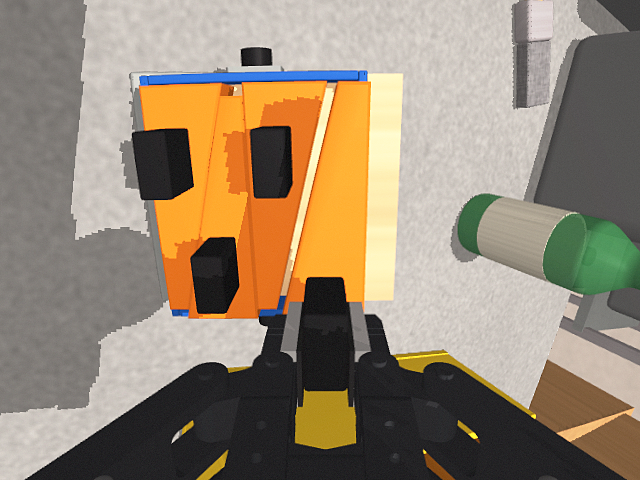

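The three placed chocks lie flat in alternation, and the fourth is held above the free slot at the right, around (330,180). I'll lower it gently.

>>> arm_command --commands '[[-1,[-0.1,0.05,1.2],[-0.006,-0.002,-0.01]],[-1,[-0.1,0.05,2.5],[-0.006,-0.002,-0.01]],[-1,[-0.1,0.05,3.6],[-0.006,-0.002,-0.01]],[-1,[-0.1,0.05,3.6],[-0.006,-0.002,-0.01]]]'

```text
time: 33.12
position: [0.5601, 0.2138, 0.1373]
ee_rot: [-1.673, -2.155, -0.417]
ft_force: [0.3, 0.8, -1.3]
width: 0.0153
```

```bash
python3 st.py;python3 to.py 27.8 -28.5 60
```

```text
t 33.12 TCP bed mm [ 28.  -27.8  72.6] F bed [-0.  -0.5 -1.5] M [-0.05  0.61  0.02] w 15.3 rot [0.001 0.002 0.002] q [ 0.14  0.21  0.07  1.48  0.48 -0.12]
[-0.02, 0.07, 1.26] [0.001, 0.002, 0.002] | mm 13 deg 0.2
```

>>> arm_command --commands '[[-1,[0,0.07,0.4],[0,0.002,0.002]],[-1,[0,0.07,0.8],[0,0.002,0.002]],[-1,[0,0.07,1.3],[0,0.002,0.002]],[-1,[0,0.07,1.3],[0,0.002,0.002]]]'

```text
time: 33.62
position: [0.559, 0.22, 0.1253]
ee_rot: [-1.673, -2.152, -0.417]
ft_force: [-0.6, -0.1, -0.8]
width: 0.0155
```

```bash
python3 st.py
```

```text
t 33.62 TCP bed mm [ 28.  -28.3  59.1] F bed [-0.3  0.6 -0.8] M [-0.05  0.67  0.04] w 15.5 rot [ 0.     0.    -0.001] q [ 0.15  0.21  0.05  1.46  0.49 -0.11]
```

>>> arm_command --commands '[[-1,[0,0,0.3],[0,0,0]],[-1,[0,0,0.6],[0,0,0]],[-1,[0,0,0.9],[0,0,0]],[-1,[0,0,0.9],[0,0,0]]]'

```text
time: 34.12
position: [0.5578, 0.2242, 0.1171]
ee_rot: [-1.673, -2.151, -0.417]
ft_force: [0.8, -0.5, -1.3]
width: 0.0153
```

```bash
python3 st.py
```

```text
t 34.12 TCP bed mm [ 27.9 -28.2  49.8] F bed [-1.2 -0.6 -0.8] M [-0.04  0.67  0.05] w 15.3 rot [ 0.     0.    -0.001] q [ 0.16  0.21  0.03  1.44  0.49 -0.1 ]
```

Now for the floor, which I expect at about 44.8.

>>> arm_command --commands '[[-1,[0,0,0.15],[0,0,0]],[-1,[0,0,0.3],[0,0,0]],[-1,[0,0,0.45],[0,0,0]],[-1,[0,0,0.45],[0,0,0]]]'

```text
time: 34.62
position: [0.5572, 0.2262, 0.1131]
ee_rot: [-1.673, -2.151, -0.417]
ft_force: [0.2, -0.6, -2.3]
width: 0.0154
```

```bash
python3 st.py
```

```text
t 34.62 TCP bed mm [ 27.9 -28.1  45.3] F bed [-1.6 -0.1 -1.7] M [0.03 0.62 0.05] w 15.4 rot [-0.     0.    -0.001] q [ 0.16  0.21  0.02  1.43  0.49 -0.1 ]
```

>>> arm_command --commands '[[-1,[0,0,0.05],[0,0,0]],[-1,[0,0,0.1],[0,0,0]],[-1,[0,0,0.1],[0,0,0]]]'

```text
time: 35.0
position: [0.5574, 0.2265, 0.1128]
ee_rot: [-1.674, -2.152, -0.418]
ft_force: [-0.2, -5.5, 5.3]
width: 0.0155
```

```bash
python3 st.py
```

```text
t 35.0 TCP bed mm [ 28.  -28.3  44.9] F bed [-2.2  1.6  7.2] M [0.44 0.9  0.  ] w 15.5 rot [ 0.001  0.    -0.001] q [ 0.16  0.21  0.02  1.43  0.49 -0.1 ]
```

>>> arm_command --commands '[[-1,[-0.1,0,-0.03],[0,0,0]],[-1,[-0.15,0,-0.03],[0,0,0]],[-1,[-0.2,0,-0.03],[0,0,0]],[-1,[-0.2,0,-0.03],[0,0,0]]]'

```text
time: 35.5
position: [0.5577, 0.2247, 0.112]
ee_rot: [-1.674, -2.152, -0.417]
ft_force: [-0.2, -0.6, -0.0]
width: 0.0156
```

```bash
python3 st.py
```

```text
t 35.5 TCP bed mm [ 26.  -28.3  45.1] F bed [-0.5  0.3  0.2] M [ 0.17  0.33 -0.06] w 15.6 rot [ 0.001  0.    -0.001] q [ 0.16  0.21  0.02  1.43  0.49 -0.1 ]
```

>>> arm_command --commands '[[-1,[-0.05,0,0],[0,0,0]],[-1,[-0.1,0,0],[0,0,0]],[-1,[-0.1,0,0],[0,0,0]]]'

```text
time: 35.88
position: [0.558, 0.2238, 0.1115]
ee_rot: [-1.674, -2.152, -0.417]
ft_force: [-0.9, -0.9, 0.6]
width: 0.0156
```

```bash
python3 st.py
```

```text
t 35.88 TCP bed mm [ 24.9 -28.2  45. ] F bed [-0.3  1.1  0.8] M [0.21 0.36 0.  ] w 15.6 rot [ 0.001  0.    -0.001] q [ 0.16  0.21  0.02  1.43  0.49 -0.1 ]
```

>>> arm_command --commands '[[-1,[-0.05,0,0],[0,0,0]],[-1,[-0.1,0,0],[0,0,0]],[-1,[-0.1,0,0],[0,0,0]]]'

```text
time: 36.25
position: [0.558, 0.2235, 0.1114]
ee_rot: [-1.673, -2.151, -0.418]
ft_force: [-2.5, 5.4, 3.3]
width: 0.0154
```

```bash
python3 st.py
```

```text
t 36.25 TCP bed mm [ 24.6 -28.2  45.1] F bed [6.7 1.1 0.1] M [ 0.37 -1.12 -0.1 ] w 15.4 rot [ 0.    -0.001 -0.   ] q [ 0.16  0.21  0.02  1.43  0.49 -0.1 ]
```

>>> arm_command --commands '[[0,[0,0,0],[0,0,0]],[0,[0,0,0],[0,0,0]],[0,[0,0,-4],[0,0,0]],[0,[-1,-3,-8],[0,0,0]],[0,[-2,-7,-12],[0,0,0]]]'

```text
time: 36.88
position: [0.508, 0.1334, 0.2083]
ee_rot: [-1.672, -2.152, -0.417]
ft_force: [0.2, -0.5, 0.7]
width: 0.0427
```

```bash
python3 st.py; python3 look.py w4; python3 - <<'E'
import cv2
im=cv2.imread("pics/w4.png"); cv2.imwrite("pics/w4.png",im)
E
```

```text
t 36.88 TCP bed mm [  3.9  42.5 165.9] F bed [-0.2 -0.1  0.9] M [-0.08  0.43  0.03] w 42.7 rot [-0. -0. -0.] q [ 0.01  0.1   0.07  1.68  0.47 -0.27]
36.875 [0.50795843 0.13336809 0.20826248] [-1.6723307  -2.15171139 -0.41719261]
```

View pics/w4.png

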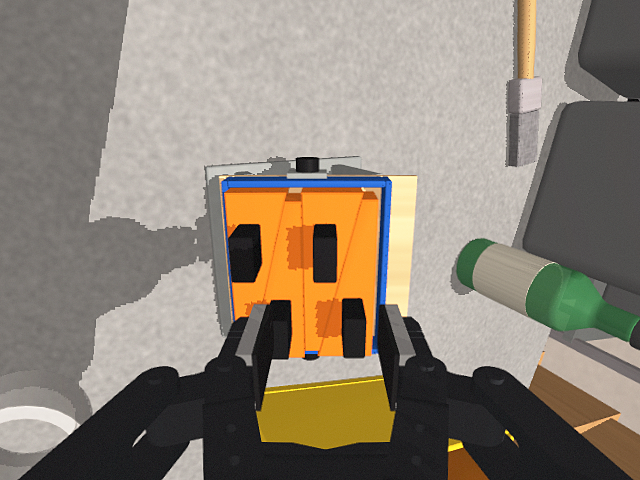

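All four are in the frame, alternating, with ribs at (243,252), (325,252), (280,328) and (353,328). I'll check from the side before handing in.

```bash
python3 - <<'E'
from station import viewer; import cv2
im=viewer.get_image("side"); im0=cv2.imread("pics/side0.png")
a=cv2.resize(im[165:265,250:380],None,fx=4.6,fy=4.6,interpolation=cv2.INTER_CUBIC)
for n,(x,y,w,h) in dict(tape=(375,250,47,42),jar=(390,383,40,50),cordial=(290,108,28,76)).items():
    print(n,cv2.absdiff(im[y:y+h,x:x+w],im0[y:y+h,x:x+w]).mean().round(2))
cv2.imwrite("pics/side1.png",a)
E
```

```text
tape 4.69
jar 2.33
cordial 37.54
```

View pics/side1.png

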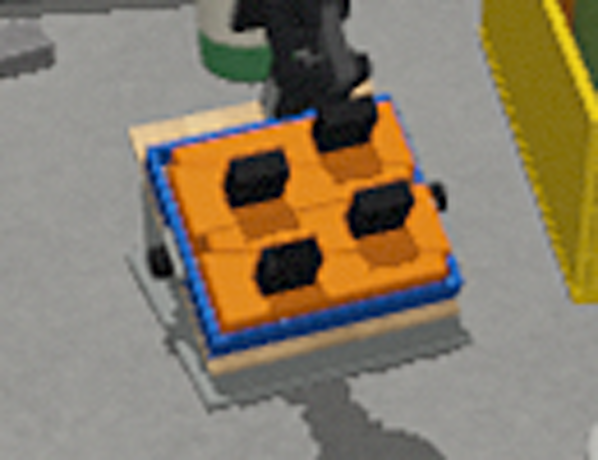

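```bash
python3 -c "
from station import arm; print(arm.job_done())"
```

```text
the job is handed in; nothing more can be done
None
```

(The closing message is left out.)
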